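Hold the bolt head behind the filing-drawer front

TASK

Pull the upper drawer of the small desktop filing cabinet open by its handle, at least 10 cm. A nut runner clipped to the outside of that drawer front is slowly turning a bolt round: reach down through the narrow gap between the drawer front and the bracket behind it, take the hexagonal bolt head between the fingers and hold it firmly so that it stops turning. Finish while still holding it, with the drawer still open, and leave the stapler and the mug where they stand.

Things in the scene. Friction and masses are not known exactly. Their poses are not given: they have to be found in the camera images.
- cabinet: Grey steel desktop filing cabinet, fixed to the table, 360 deep, 400 wide, 220 high, two drawers (the lower does not open). Origin: on the table under the middle of its front. x points into it (the drawer comes out towards -x), y left as the robot sees it, z up. Upper drawer front: a panel 14 thick, 370 wide, 82 to 206 above the table, its outer face at x = 0 when shut.
- drawer (a joint): How far the upper drawer is out, in m along the cabinet's -x: 0 shut, stop at 0.16. Starts 0 to 0.02. Slides with about 3 N of friction and stays where it is left.
- pull (a point): Steel bar handle of the upper drawer. Origin: centre of the bar, 184 above the table, 36 below the cabinet's top, 42 in front of the drawer front, 30 right of the middle. The bar is 110 long (along y), 10 x 10 thick, with 37 free behind it up to the panel; two posts 50 either side of its centre join it to the panel. Axes as the cabinet's.
- bolt_seat (a point): Centre of the bolt head; rides with the drawer, does not turn. 178 above the table, 28 below the front's top edge, 90 left of the drawer's middle. Axes as the cabinet's; x along the bolt. The gap is open above and 46 wide in x: drawer front's inner face 23 to -x, upright steel bracket (top 22 above this point) 23 to +x. In y it is free for 80 to +y and 250 to -y, and 86 downwards.
- runner (a point): Centre of the top face of the black nut runner clipped to the outside of the upper drawer front, left of the handle. Its parts stand up to 40 proud of the front, from 20 right to 65 left of the bolt, and reach no higher than this point, 199 above the table. It rides with the drawer. Nothing to do here.
- hex_head: Hexagonal dark steel bolt head, 18 across flats, 21 across corners, 12 thick along its x (the bolt axis). Origin: its centre, same point as bolt_seat. It turns with the bolt: one pair of flats faces its own +y and -y. On the robot's side a 14 thick round sleeve joins it to the drawer front. With the drawer shut the cabinet's top covers it.
- bolt (a joint): Angle of the bolt in rad about the cabinet's +x; flats face the cabinet's +y and -y at 0 and each 60 degrees on. Left alone it turns at about 0.14 rad/s, driven with about 0.1 N m, stiffly damped (0.7 N m per rad/s). Fingers closing along y with 40 N or more turn it flat to the pads within two seconds and stop it.
- stapler: Black stapler, 130 x 36 x 54 high, standing on the table beside the cabinet; origin at the centre of its underside. Leave it.
- mug: White mug, 80 across, 90 high, on the table beside the cabinet; origin at the centre of its underside. Leave it.

How it is judged:
By the outcome, as a careful person would: the job done as asked, in the order asked, and still so for the second after the job is handed in, while the arm keeps its last pose, push and grip.
It also fails if it takes over 48 s, if anything falls off the work surface, if the arm or the gripper's body presses on something with over 40 N, if the wrist force passes 120 N, or if a joint passes its speed limit or range.

ROBOT

A 6-joint arm with a two-finger parallel gripper is mounted at the origin on the work surface. World frame = base frame: x ahead of the robot, y to its left, z up, the work surface at z = 0. Lengths are in m, angles in degrees, forces in N, time in s.
With the tool pointing down it reaches from about 0.3 to 0.825 m from the base axis. Payload 5.4 kg.
Tool frame: the origin (TCP) lies between the finger pads, 19 mm behind the fingertips; this is the grasp point; z points along the fingers, y is the direction in which the jaws open and shut (so a half turn about z gives the same grasp; the last joint's range is limited). The gripper opens to 92 mm and grips with 3 to 60 N. Pads are 20 mm wide; open, the fingers measure 128 mm over their backs; the gripper's body (75 mm by 189 mm) begins 69 mm behind the grasp point.
Start: joints at [-77.126, 9.076, 91.501, -0, 79.423, -12.038], TCP at [0.242, -0.521, 0.233] pointing down, gripper open.
Joint ranges: [-166.64, 166.64], [-54.1, 131.32], [10.49, 154.53], [-73.88, 253.88], [9.74, 151.15], [-171.62, 171.62]. Speed limits (degrees/s): [147.25, 147.25, 180, 180, 180, 180].

INTERFACE

Orientations are given as a 3x3 rotation matrix whose columns are the frame's x, y, z axes.
In Python, from rig import manip gives the robot as it stands.
- The arm moves only by the tool carry_out, never from a script. Its argument "steps" is a list of rows, each a list of 3 entries, a list of its own where there are three numbers: the shift along the tool's x, y, z normalised to -1 to 1, where 1 is 0.6 m, then the turn, a rotation vector about the tool's x, y, z normalised to -1 to 1, where 1 is 45 degrees, then the opening, from 0 (shut) to 1 (fully open). In form: [[[dx, dy, dz], [wx, wy, wz], claw], ...]. A call has 1 to 10 rows; each row is the pose to reach, as a shift and turn from the pose measured when the call began, along the tool's axes at that moment; what a row does not reach only later rows make up. A row lasts 1/8 s, in which the tool goes at most 62.5 mm and 10.7 degrees, less where a joint would pass 70% of its speed; a pose out of reach is approached as far as the arm can. A call with a number of a shift or a turn outside -1 to 1 is refused whole. A call with a gripper value outside its range is refused whole. The fingers move at their own pace and stop on an object; "newtons" is the grip in N (left out, the last holds). Time passes only in rows, so rows that repeat a pose let the fingers close. It gives the time, the measured TCP pose, the force and the opening at its end, in the units of the state.
- manip.observe(): the state, without advancing time (a new reading comes with each control period).
- manip.grab_frame(name): name is "scene" or "side" or "wrist"; returns a dict with "color" (420x560x3 uint8, red, green, blue), "mtx" (3x3 intrinsics, pixels), "k1" (the pictures are not rectified: a ray, as slopes to the right and down, at radius r is drawn at 1 + k1 r^2 times it, then the intrinsics apply), "R" (3x3) and "t" (3): a world point X has camera coordinates R X + t. Camera axes: x right, y down, z forward; pixel columns grow to the right and rows downward; lengths in m; the calibration is good to about 2 mm. A picture is of the moment at which its call begins. There is no depth.
- manip.close_job(): hands the job in, once; it reports no verdict.
The state is a dict: "t": time; "joint_pos": joint angles; "qvel": joint speeds; "effort": joint torques, N m; "tcp_pos": TCP position; "ee_rot": TCP orientation; "wrist_force": force on the tool from outside, world axes, zero at the start; "moment": the same for the moment, N m; "grip_width": finger opening in m.
Only numpy, scipy, OpenCV 4.12 (cv2) and the standard library are available. Lean on these libraries where they do the work, as an engineer would, in place of code of your own. Each camera call takes 0.05 s, during which the arm holds its last target. There are 200 camera calls.

## Working session

There is one attempt and no reset: what is moved stays moved. The work goes in short steps, Python scripts to look and compute and a tool call to move; the robot and the scene stay as the last step left them, time stands still between calls to the robot, and variables do not carry over. Pictures are saved under pics/ and viewed, about 8 in all and at most 12, crops included, and the job is handed in when it is done.

Besides the shell and the picture viewer there is one more tool, called after "Emit:" in YAML: its name, and indented under it one key for each argument. carry_out: Moves the arm, as the interface text tells. Its arguments: {"type":"object","properties":{"steps":{"type":"array"},"newtons":{"type":"number"}},"required":["steps"]}

```bash
mkdir -p pics; cat > h.py <<'E'
import numpy as np, cv2, pickle
from rig import manip
def snap(n,tag):
    f=manip.grab_frame(n); cv2.imwrite(f'pics/{tag}.png',f['color'][:,:,::-1]); pickle.dump(f,open(f'pics/{tag}.pkl','wb')); return f
def load(tag): return pickle.load(open(f'pics/{tag}.pkl','rb'))
def dist(f): return np.array([f['k1'],0,0,0,0],float)
def ray(f,uv):
    p=cv2.undistortPoints(np.array([[uv]],float),np.array(f['mtx'],float),dist(f))[0,0]
    R=np.array(f['R']);return -R.T@np.array(f['t']), R.T@np.array([p[0],p[1],1])
def onplane(f,uv,z):
    o,d=ray(f,uv); return o+d*(z-o[2])/d[2]
def tri(obs):
    A=np.zeros((3,3));b=np.zeros(3)
    for f,uv in obs:
        o,d=ray(f,uv);d=d/np.linalg.norm(d);M=np.eye(3)-np.outer(d,d);A+=M;b+=M@o
    X=np.linalg.solve(A,b); return X,[np.linalg.norm(proj(f,X)-uv) for f,uv in obs]
def proj(f,X):
    R=np.array(f['R'],float)
    return cv2.projectPoints(np.array([X],float),cv2.Rodrigues(R)[0],np.array(f['t'],float),np.array(f['mtx'],float),dist(f))[0][0,0]
E
python3 - <<'E'
from h import *
a=[snap(n,n+'0') for n in('scene','side')]
cv2.imwrite('pics/two.png',cv2.resize(np.hstack([x['color'] for x in a]),(1120,420))[:,:,::-1])
for x in a: print(x['mtx'],x['k1'],-np.array(x['R']).T@x['t'])
s=manip.observe();print(s['tcp_pos'],s['ee_rot'],s['wrist_force'],s['t'])
E
```

```text
[[485.84324102   0.         275.05733085]
 [  0.         485.84324102 200.89576464]
 [  0.           0.           1.        ]] 0.015520609871975595 [ 0.62946205 -0.63714991  0.97535075]
[[423.99977312   0.         280.27055387]
 [  0.         423.99977312 205.0259695 ]
 [  0.           0.           1.        ]] -0.08276355477371919 [0.50877322 0.85933033 0.83202713]
[ 0.2420602  -0.52098906  0.2324417 ] [[ 9.06945514e-01  4.21247781e-01 -3.75854534e-04]
 [ 4.21247813e-01 -9.06944142e-01  1.61364230e-03]
 [ 3.38864173e-04 -1.62181355e-03 -9.99998627e-01]] [-0.26681815 -0.10177448 -1.05542673] 0.1
```

View pics/scene0.png

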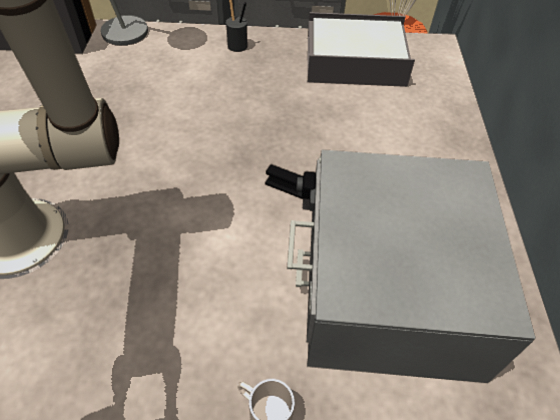

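View pics/side0.png

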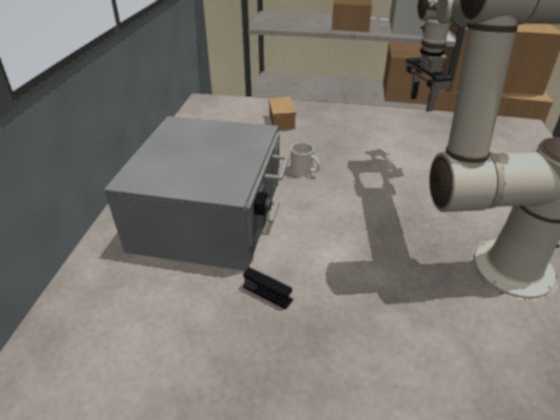

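The scene view shows the cabinet top with corners near (320,152), (487,162), (531,338) and (313,322). The handle is near (300,245) and the mug near (270,400). The side view shows the runner at (262,203), the handle behind it at (275,165), the stapler at (267,288) and the mug at (303,160).

```bash
python3 - <<'E'
import cv2,numpy as np
a=cv2.imread('pics/scene0.png')[140:350,255:395];b=cv2.imread('pics/side0.png')[110:260,110:330]
a=cv2.resize(a,None,fx=2.8,fy=2.8,interpolation=cv2.INTER_CUBIC);b=cv2.resize(b,None,fx=1.8,fy=1.8,interpolation=cv2.INTER_CUBIC)
c=np.zeros((590,800,3),np.uint8);c[:588,:392]=a;c[:270,400:796]=b
cv2.imwrite('pics/c1.png',c)
E
```

```text
(no output)
```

View pics/c1.png

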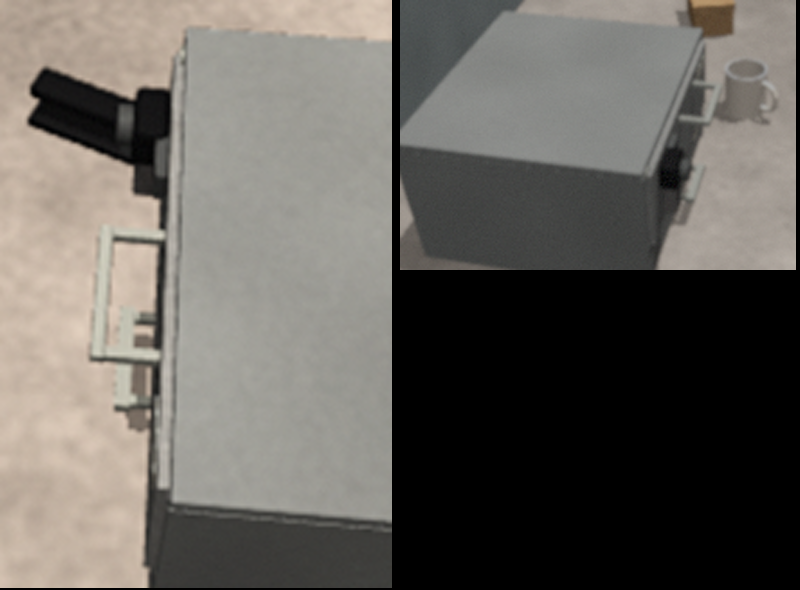

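```bash
python3 - <<'E'
from h import *
a,b=load('scene0'),load('side0')
P={}
for n,u,v in [('FL',(321.1,150),(247.8,207.2)),('FR',(316.4,319.6),(278.9,126.7)),('BL',(487,162),(120,192)),('barL',(292.5,222),(282.8,177.8)),('barR',(288.9,267.9),(284.4,158.9))]:
    P[n],e=tri([(a,u),(b,v)]); print(n,P[n].round(4),np.round(e,1))
d=P['FL']-P['FR'];print(np.linalg.norm(d),np.degrees(np.arctan2(-d[0],d[1])))
d=P['barL']-P['barR'];print(np.linalg.norm(d),np.degrees(np.arctan2(-d[0],d[1])))
for n,uv in [('FL',(321.1,150)),('FR',(316.4,319.6)),('BL',(487,162)),('BR',(531,338))]: print(n,onplane(a,uv,.22)[:2].round(4))
for n,uv in [('barL',(292.5,222)),('barR',(288.9,267.9))]: print(n,onplane(a,uv,.184)[:2].round(4))
# drawer front top edge line
for uv in [(255+178/2.8,140+55/2.8),(255+165/2.8,140+480/2.8)]: print('drawer',onplane(a,uv,.206)[:2].round(4))
E
```

```text
FL [0.7037 0.1182 0.2172] [2.  1.9]
FR [ 0.6926 -0.2792  0.2157] [1.7 0.9]
BL [1.0459 0.0967 0.2148] [9.  7.4]
barL [ 0.6476 -0.0564  0.185 ] [1.8 1.4]
barR [ 0.651  -0.1588  0.1788] [2.  1.3]
0.39753701277621817 -1.6044063973582219
0.10264247083317521 1.895104931327471
FL [0.7078 0.1166]
FR [ 0.695  -0.2808]
BL [1.0631 0.1031]
BR [ 1.0453 -0.2928]
barL [ 0.6513 -0.0551]
barR [ 0.6471 -0.1625]
drawer [0.7033 0.1007]
drawer [ 0.6921 -0.2594]
```

The cabinet is yawed about -2°, with its front middle at about (0.70, -0.082). The bar centre is about (0.649, -0.109, 0.184), which agrees with the model at a drawer opening of about 6 mm. I'll move above the bar.

Emit:
carry_out:
  steps:
    - [[0,0,-0.1],[0,0,-0.2],0.33]
    - [[0.1,-0.035,-0.112],[0,0,-0.4],0.33]
    - [[0.2,-0.07,-0.112],[0,0,-0.6],0.33]
    - [[0.3,-0.11,-0.112],[0,0,-0.8],0.33]
    - [[0.4,-0.15,-0.112],[0,0,-1],0.33]
    - [[0.5,-0.185,-0.112],[0,0,-1],0.33]
    - [[0.6,-0.22,-0.112],[0,0,-1],0.33]
    - [[0.7,-0.26,-0.112],[0,0,-1],0.33]
    - [[0.8,-0.3,-0.112],[0,0,-1],0.33]
    - [[0.904,-0.337,-0.112],[0,0,-1],0.33]

```text
t: 1.35
tcp_pos: [0.6379, -0.1193, 0.2997]
ee_rot: [[0.343, 0.939, -0.001], [0.939, -0.343, 0.002], [0.001, -0.001, -1.0]]
wrist_force: [0.1, -0.9, 1.0]
grip_width: 0.0304
```

Emit:
carry_out:
  steps:
    - [[0,0,0],[0,0,-0.2],0.33]
    - [[0,0,0],[0,0,-0.4],0.33]
    - [[0,0,0],[0,0,-0.4],0.33]

```text
t: 1.72
tcp_pos: [0.6378, -0.119, 0.299]
ee_rot: [[0.038, 0.999, -0.002], [0.999, -0.038, 0.002], [0.002, -0.002, -1.0]]
wrist_force: [0.1, 0.1, -0.2]
grip_width: 0.0304
```

```bash
python3 - <<'E'
from h import *
s=manip.observe();print(s['tcp_pos'],np.round(s['ee_rot'],4),s['wrist_force'],s['t'],s['grip_width'])
f=snap('wrist','w1')
for X in [(.648,-.109,.184),(.651,-.055,.184),(.647,-.162,.184)]: print(proj(f,X))
print(-f['R'].T@f['t'])
E
```

```text
[ 0.63775025 -0.11904677  0.29897375] [[ 0.0377  0.9993 -0.0021]
 [ 0.9993 -0.0377  0.0021]
 [ 0.002  -0.0022 -1.    ]] [ 0.05546569  0.14154905 -0.21120633] 1.725 0.030402648995627942
[292.47498999 205.9390539 ]
[294.27854341 145.46119665]
[292.89098274 259.17514591]
[ 0.64078689 -0.0389661   0.45128041]
```

View pics/w1.png

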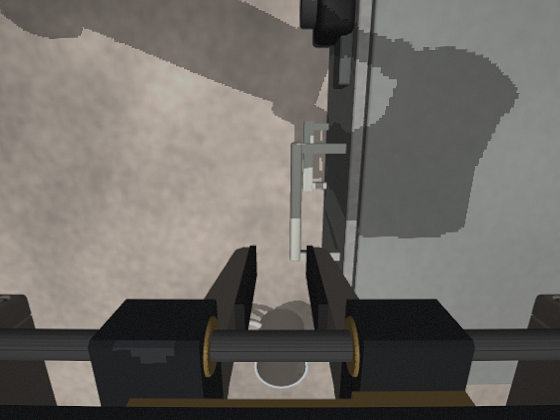

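The wrist view shows the bar from (297,144) to (295,260), about 3 px right of the prediction. That puts the bar at x≈0.651, y≈-0.108. I'll align over it and descend.

Emit:
carry_out:
  steps:
    - [[0.0175,0.021,0],[0,0,0],0.33]
    - [[0.0175,0.021,0.04],[0,0,0],0.33]
    - [[0.0175,0.021,0.08],[0,0,0],0.33]
    - [[0.0175,0.021,0.12],[0,0,0],0.33]
    - [[0.0175,0.021,0.14],[0,0,0],0.33]
    - [[0.0175,0.021,0.16],[0,0,0],0.33]
    - [[0.0175,0.021,0.18],[0,0,0],0.33]
    - [[0.0175,0.021,0.195],[0,0,0],0.33]
    - [[0.0175,0.021,0.195],[0,0,0],0.33]

```text
t: 2.9
tcp_pos: [0.6501, -0.1089, 0.1813]
ee_rot: [[0.039, 0.999, -0.003], [0.999, -0.039, 0.002], [0.002, -0.003, -1.0]]
wrist_force: [0.0, -0.4, 0.2]
grip_width: 0.0301
```

Emit:
carry_out:
  steps:
    - [[0,0,0],[0,0,0],0]
    - [[0,0,0],[0,0,0],0]
    - [[0,0,0],[0,0,0],0]
    - [[0,0,0],[0,0,0],0]
    - [[0,0,0],[0,0,0],0]
  newtons: 25

```text
t: 3.52
tcp_pos: [0.6505, -0.1091, 0.1819]
ee_rot: [[0.039, 0.999, -0.002], [0.999, -0.039, 0.002], [0.002, -0.002, -1.0]]
wrist_force: [0.6, 0.6, 1.3]
grip_width: 0.0097
```

Emit:
carry_out:
  steps:
    - [[0,-0.015,0],[0,0,0],0]
    - [[0,-0.04,0],[0,0,0],0]
    - [[0,-0.065,0],[0,0,0],0]
    - [[0,-0.09,0],[0,0,0],0]
    - [[0,-0.115,0],[0,0,0],0]
    - [[0,-0.14,0],[0,0,0],0]
    - [[0,-0.165,0],[0,0,0],0]
    - [[0,-0.19,0],[0,0,0],0]
    - [[0,-0.21,0],[0,0,0],0]
    - [[0,-0.21,0],[0,0,0],0]

```text
t: 4.78
tcp_pos: [0.5229, -0.1042, 0.1819]
ee_rot: [[0.04, 0.999, -0.005], [0.999, -0.04, 0.002], [0.002, -0.005, -1.0]]
wrist_force: [-3.4, -2.6, 0.4]
grip_width: 0.0098
```

Emit:
carry_out:
  steps:
    - [[0,0,0],[0,0,0],0]
    - [[0,0,0],[0,0,0],0.33]
    - [[0,0,0],[0,0,0],0.33]
    - [[0,0,0],[0,0,0],0.33]
    - [[0,0,0],[0,0,0],0.33]

```text
t: 5.4
tcp_pos: [0.523, -0.1041, 0.1819]
ee_rot: [[0.04, 0.999, -0.005], [0.999, -0.04, 0.002], [0.002, -0.005, -1.0]]
wrist_force: [-0.4, 0.3, -0.6]
grip_width: 0.0305
```

Emit:
carry_out:
  steps:
    - [[0,0,-0.06],[0,0,0],0.33]
    - [[0,0,-0.14],[0,0,0],0.33]
    - [[0,0,-0.23],[0,0,0.2],0.55]
    - [[0.05,0.01,-0.23],[0,0,0.4],0.55]
    - [[0.1,0.02,-0.23],[0,0,0.6],0.55]
    - [[0.15,0.03,-0.23],[0,0,0.8],0.55]
    - [[0.197,0.037,-0.23],[0,0,1],0.55]
    - [[0.197,0.037,-0.23],[0,0,1],0.55]

```text
t: 6.4
tcp_pos: [0.5506, 0.0142, 0.3199]
ee_rot: [[0.732, 0.681, -0.005], [0.681, -0.732, 0.002], [-0.002, -0.005, -1.0]]
wrist_force: [-0.1, -0.3, -0.0]
grip_width: 0.0505
```

Emit:
carry_out:
  steps:
    - [[0,0,0],[0,0,0.2],0.55]
    - [[0,0,0],[0,0,0.4],0.55]
    - [[0,0,0],[0,0,0.6],0.55]
    - [[0,0,0],[0,0,0.8],0.55]
    - [[0,0,0],[0,0,1],0.55]
    - [[0,0,0],[0,0,1],0.55]

```text
t: 7.15
tcp_pos: [0.5505, 0.0132, 0.3199]
ee_rot: [[0.999, -0.033, -0.005], [-0.033, -0.999, 0.002], [-0.005, -0.002, -1.0]]
wrist_force: [0.4, 0.5, -0.1]
grip_width: 0.0506
```

```bash
python3 - <<'E'
from h import *
s=manip.observe();print(s['tcp_pos'],np.round(s['ee_rot'],4),s['joint_pos'],s['wrist_force'],s['t'],s['grip_width'])
f=snap('wrist','w2')
for X in [(.6064,.0128,.178),(.523,-.1043,.184)]: print(proj(f,X))
print(-f['R'].T@f['t'])
E
```

```text
[0.55052057 0.01324285 0.31989254] [[ 0.9994 -0.0333 -0.0054]
 [-0.0333 -0.9994  0.0018]
 [-0.0055 -0.0016 -1.    ]] [-1.12207927e+01  3.16503662e+00  8.81749450e+01  4.07387939e-02
  8.89839640e+01  8.06846431e+01] [ 0.36986442  0.47664832 -0.0715898 ] 7.15 0.050550607060170456
[280.91937022 150.08455925]
[399.1839549  230.72000211]
[0.63054221 0.01123773 0.47160686]
```

View pics/w2.png

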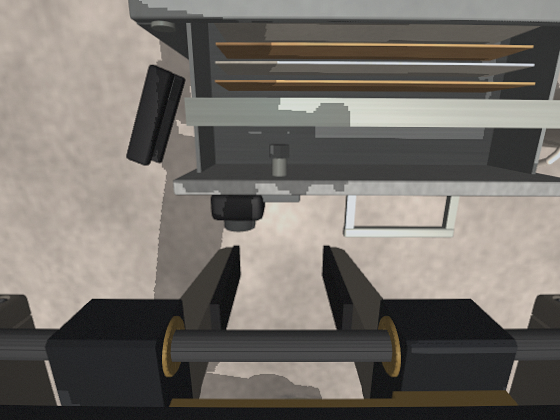

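The wrist view shows the drawer open, with the bolt head at about (280,150) against a prediction of (281,150). The bracket is at rows 98–125, the panel at rows 180–195 and the handle bar at (399,232). The predictions agree, so I'll move above the bolt for a second, closer view.

Emit:
carry_out:
  steps:
    - [[0.04,-0.002,0],[0,0,0],0.55]
    - [[0.093,-0.002,0.04],[0,0,0],0.55]
    - [[0.093,-0.002,0.1],[0,0,0],0.55]
    - [[0.093,-0.002,0.1],[0,0,0],0.55]

```text
t: 7.7
tcp_pos: [0.6041, 0.0128, 0.2561]
ee_rot: [[0.999, -0.03, -0.013], [-0.03, -1.0, 0.003], [-0.013, -0.003, -1.0]]
wrist_force: [0.2, -0.9, -0.3]
grip_width: 0.0501
```

```bash
python3 - <<'E'
from h import *
s=manip.observe();print(s['tcp_pos'],np.round(s['ee_rot'],4),s['t'],s['grip_width'])
f=snap('wrist','w3');
p=proj(f,(.6064,.0128,.178));print(p)
g=load('w2')
a=cv2.resize(g['color'][80:210,215:345],(390,390),interpolation=cv2.INTER_CUBIC)
u0,v0=int(p[0])-65,int(p[1])-65; print(u0,v0)
b=cv2.resize(f['color'][v0:v0+130,u0:u0+130],(390,390),interpolation=cv2.INTER_CUBIC)
cv2.imwrite('pics/c2.png',np.hstack([a,b])[:,:,::-1])
E
```

```text
[0.60413599 0.01284875 0.25608042] [[ 0.9995 -0.0297 -0.0126]
 [-0.0297 -0.9996  0.0031]
 [-0.0127 -0.0027 -0.9999]] 7.7 0.05006093195044103
[282.5259285  224.07295047]
217 159
```

View pics/c2.png

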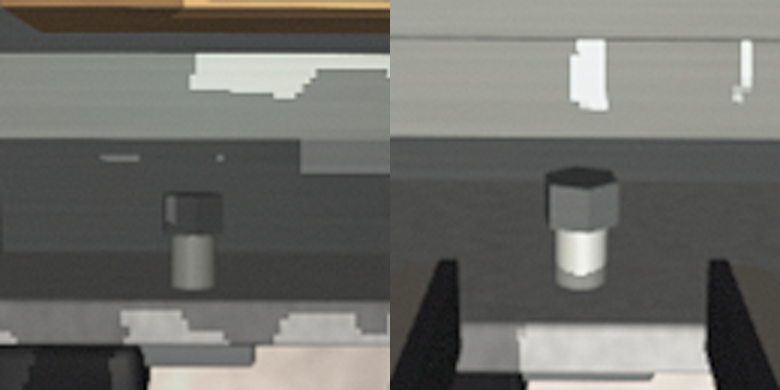

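```bash
python3 - <<'E'
from h import *
print(tri([(load('w2'),(279.3,151)),(load('w3'),(281,225))]))
# sleeve/panel junction & tcp deltas
s=manip.observe();R=np.array(s['ee_rot']);print(R.T@(np.array([.607,.0135,.179])-s['tcp_pos'])/.6)
E
```

```text
(array([0.60556964, 0.01421402, 0.17777228]), [np.float64(0.1714308499945714), np.float64(0.20401260404957158)])
[ 0.00397998 -0.00109595  0.13281859]
```

Emit:
carry_out:
  steps:
    - [[0.0025,-0.001,0],[0,0.016,0],0.55]
    - [[0.0025,-0.001,0.025],[0,0.016,0],0.55]
    - [[0.0025,-0.001,0.05],[0,0.016,0],0.55]
    - [[0.0025,-0.001,0.07],[0,0.016,0],0.55]
    - [[0.0025,-0.001,0.09],[0,0.016,0],0.55]
    - [[0.0025,-0.001,0.11],[0,0.016,0],0.55]
    - [[0.0025,-0.001,0.125],[0,0.016,0],0.55]
    - [[0.0025,-0.001,0.133],[0,0.016,0],0.55]
    - [[0.0025,-0.001,0.133],[0,0.016,0],0.55]

```text
t: 8.88
tcp_pos: [0.606, 0.0135, 0.1786]
ee_rot: [[1.0, -0.03, 0.004], [-0.03, -1.0, 0.002], [0.004, -0.002, -1.0]]
wrist_force: [0.2, 0.5, 0.2]
grip_width: 0.05
```

Emit:
carry_out:
  steps:
    - [[0,0,0],[0,0,0],0]
    - [[0,0,0],[0,0,0],0]
    - [[0,0,0],[0,0,0],0]
    - [[0,0,0],[0,0,0],0]
    - [[0,0,0],[0,0,0],0]
    - [[0,0,0],[0,0,0],0]
    - [[0,0,0],[0,0,0],0]
    - [[0,0,0],[0,0,0],0]
    - [[0,0,0],[0,0,0],0]
    - [[0,0,0],[0,0,0],0]
  newtons: 50

```text
t: 10.12
tcp_pos: [0.6062, 0.0135, 0.1789]
ee_rot: [[1.0, -0.03, 0.004], [-0.03, -1.0, 0.002], [0.004, -0.002, -1.0]]
wrist_force: [0.0, 0.5, 3.4]
grip_width: 0.0178
```

Emit:
carry_out:
  steps:
    - [[0,0,0],[0,0,0],0]
    - [[0,0,0],[0,0,0],0]
    - [[0,0,0],[0,0,0],0]
    - [[0,0,0],[0,0,0],0]
    - [[0,0,0],[0,0,0],0]
    - [[0,0,0],[0,0,0],0]
    - [[0,0,0],[0,0,0],0]
    - [[0,0,0],[0,0,0],0]
    - [[0,0,0],[0,0,0],0]
    - [[0,0,0],[0,0,0],0]

```text
t: 11.38
tcp_pos: [0.6062, 0.0135, 0.1789]
ee_rot: [[1.0, -0.03, 0.004], [-0.03, -1.0, 0.002], [0.004, -0.002, -1.0]]
wrist_force: [-0.4, 2.0, 3.0]
grip_width: 0.0175
```

Emit:
carry_out:
  steps:
    - [[0,0,0],[0,0,0],0]
    - [[0,0,0],[0,0,0],0]
    - [[0,0,0],[0,0,0],0]
    - [[0,0,0],[0,0,0],0]
    - [[0,0,0],[0,0,0],0]
    - [[0,0,0],[0,0,0],0]
    - [[0,0,0],[0,0,0],0]
    - [[0,0,0],[0,0,0],0]

```text
t: 12.38
tcp_pos: [0.6062, 0.0136, 0.1789]
ee_rot: [[1.0, -0.03, 0.004], [-0.03, -1.0, 0.002], [0.004, -0.002, -1.0]]
wrist_force: [-0.1, 0.4, 2.7]
grip_width: 0.018
```

```bash
python3 - <<'E'
from h import *
s=manip.observe();print({k:np.round(s[k],4) for k in('tcp_pos','wrist_force','moment','grip_width','t')})
f=snap('wrist','w4');g=snap('scene','s4');snap('side','d4')
cv2.imwrite('pics/c4.png',np.hstack([cv2.resize(f['color'],(400,300)),cv2.resize(g['color'],(400,300))])[:,:,::-1])
E
```

```text
{'tcp_pos': array([0.6062, 0.0136, 0.1789]), 'wrist_force': array([-0.1496,  0.366 ,  2.7493]), 'moment': array([ 0.2544,  0.0898, -0.0119]), 'grip_width': np.float64(0.018), 't': np.float64(12.375)}
```

View pics/c4.png

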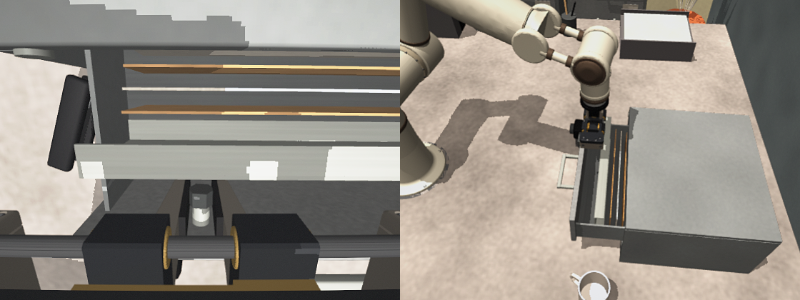

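The wrist half shows the head between the pads at about (201,190). The scene half shows the drawer open and the mug standing at (592,285). The grip has settled at 18 mm, which is the across-flats size, so I'm handing in.

```bash
python3 -c "
from rig import manip
print(manip.close_job())"
```

```text
the job is handed in; nothing more can be done
None
```

I opened the upper drawer by its handle and clamped the bolt head through the gap. I handed the job in at about 12.5 s with the grip still on at 50 N.

- **Drawer:** I pulled the handle 12.7 cm. With the roughly 6 mm it was already out, it stands about 13 cm open, and the last scene picture shows it open.
- **Bolt:** The two wrist views put the head at (0.606, 0.014, 0.178), which agrees with the given height of 178 mm. Once closed, the opening stayed between 17.5 and 18.0 mm over the last 2 s, which matches the 18 mm across the flats. The last wrist picture shows the head between the pads.
- **Force:** The wrist force was about 3 N at the end and never read above 5 N in the reports.
- **Stapler and mug:** I did not touch either. The last pictures show the mug standing and a dark object beside the drawer that I take to be the stapler. I did not measure their positions again.

No check failed or disagreed. The bolt having stopped is inferred from the steady grip width and the 2.3 s or so it was held. I did not measure its angle directly.

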